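# Lift the engraver's stylus off the finished board

### The arm

A 6-joint arm with a two-finger parallel gripper is mounted at the origin on the work surface. World frame = base frame: x ahead of the robot, y to its left, z up, the work surface at z = 0. Lengths are in m, angles in rad, forces in N, time in s.
With the tool pointing down it reaches from about 0.425 to 0.95 m from the base axis. Payload 3.5 kg.
Tool frame: the origin (TCP) lies at the very end of the fingers, on their centre line; the grasp point (between the pads) lies 19 mm behind it (grip_depth is the distance from the TCP to the grasp point, in m); x points along the fingers, z is the direction in which the jaws open and shut, and the axes are right-handed (so a half turn about x gives the same grasp; the last joint's range is limited). The gripper opens to 85 mm and grips with 20 to 120 N. Pads are 22 mm wide; open, the fingers measure 114 mm over their backs; the gripper's body (76 mm by 85 mm) begins 54 mm behind the grasp point. The pads swing forward as they close: fully open they stand 13 mm farther back than shut.
Start: joints at [1.031, 0.286, 1.577, -0, 1.279, -0.15], TCP at [0.256, 0.624, 0.231] pointing down, gripper open.
Joint ranges: [-2.77, 2.77], [-0.9, 2.22], [0.21, 2.48], [-1.53, 4.67], [0.24, 2.81], [-2.84, 2.84]. Speed limits (rad/s): [2.79, 2.79, 3.14, 3.14, 3.14, 3.14].

### API

Orientations are given as a unit quaternion [x, y, z, w].
In Python, from plant import get_state, read_camera, calibration, sign_off, recognise, grip_depth gives the robot as it stands. The module is installed in compiled form; this text tells all that it offers.
- The arm moves only by the tool servo_tool, never from a script. Its argument "deltas" is a list that holds one entry, the list of rows, each a list of 4 numbers: the shift along the world's x, y, z scaled (see below), then the turn about the world's z scaled (see below). In form: [[[tx, ty, tz, spin], ...]]. A call has exactly 5 rows; each row is the pose to reach, as a shift and turn from the pose commanded when the call began; what a row does not reach only later rows make up. The controller multiplies each number of a shift by 10 cm and each number of a turn by 90 degrees. A row lasts 1/10 s, in which the tool goes at most 50 mm and 8.59 degrees, less where a joint would pass 70% of its speed; a pose out of reach is approached as far as the arm can. A call with a number of a shift or a turn outside -1 to 1 is refused whole. A call with a gripper value outside its range is refused whole. "claw" is the gripper's target within -1 to 1 (fully open at 1, half-way at 0, shut at -1), set as the call begins (left out, the last holds). The fingers move at their own pace and stop on an object; "force" is the grip in N (left out, the last holds). Time passes only in rows, so rows that repeat a pose let the fingers close, or fill a call up. It gives the time, the measured TCP pose, the force and the opening at its end, in the units of the state.
- get_state(): the state, without advancing time (a new reading comes with each control period).
- read_camera(name): name is "side" or "top"; returns the picture (384x512x3 uint8, blue, green, red); there is no depth.
- calibration(name): a dict with "intrinsics" (3x3 intrinsics, pixels), "R" (3x3) and "t" (3): a world point X has camera coordinates R X + t. Camera axes: x right, y down, z forward; pixel columns grow to the right and rows downward; lengths in m; the calibration is good to about 2 mm. A picture is of the moment at which its call begins. calibration takes no time and is no camera call.
- sign_off(): hands the job in, once; it reports no verdict.
Trained networks look in the newest picture that a camera, given by its name, has taken for a name from the list of things; names that differ only in an ending like _2 or _b are one class to them, and where a whole thing is asked for, a point or a joint stands for the part that bears it (a point fixed in the world has none). Each returns a list of dicts, best first, with "p" (0 to 1); they miss things now and then, are a little off and sometimes report something else, mostly with a low value. They report only what shows in the picture. A call takes as long as a camera call. They do not tell look-alikes from the thing itself.
- recognise(camera, query): "at" ([x, y, z] in m, in world coordinates, good to about 4 mm: the middle of the surface that is visible of it).
The state is a dict: "time": time; "qpos": joint angles; "dq": joint speeds; "joint_efforts": joint torques, N m; "eef_pos": TCP position; "tcp_rot": TCP orientation; "contact_force": force on the tool from outside, world axes, zero at the start; "wrist_torque": the same for the moment, N m; "opening": opening from 0.0 (shut) to 1.0 (fully open).
Only numpy, scipy, OpenCV 4.12 (cv2) and the standard library are available. Lean on these libraries where they do the work, as an engineer would, in place of code of your own. Each camera call takes 0.05 s, during which the arm holds its last target. There are 200 camera calls.

### The job

The wooden board on the kitchenware stall's engraver is finished: raise the small yellow-knobbed lever on the front of that engraver's head all the way up, so that the stylus is lifted off the board, and leave it up. Leave the lever of the empty engraver down, and do not knock over or push aside the green soap bottle.

Things in the scene. Friction and masses are not known exactly. Their poses are not given: they have to be found in the camera images.
- cue (a joint): angle (rad) of the stylus lever on the engraver holding the pale wooden board (170 x 150 x 12 mm, dark flower ring). 0 = fully down, stylus on the board; 0.8 = fully up at its stop. Starts at 0 to 0.15. Lever points to the robot, 0.25 rad below level at 0, 0.55 above at 0.8. Friction (2 N at the knob) holds it where left. Machine: grey, white head, 270 x 200 mm, 211 tall.
- cue_grip (a point): centre of the yellow knob on that lever's free end: disc 28 mm across, 16 thick, flat faces to the sides (its y axis), free for 60 mm either side and 75 below. Its x axis points along the 9 mm wide bar to the pivot, 100 mm away, and tips with it. Pivot 170 mm above the table; knob centre rises from 145 to 222 mm. Head front 70 mm or more behind the knob, its top 195 mm high.
- spare_cue (a joint): angle (rad) of the same kind of lever on the other, identical engraver, whose dark bed is empty: to be left down (starts at 0 to 0.15). The two machines may be either way round, left and right, and turned up to 0.4 rad.
- soap_bottle: loose green glass soap bottle with a steel pump, 64 mm diameter, 169 mm tall, 0.35 kg, standing on the table between the machines and the robot; origin at the centre of its underside, z up.
Not all that is in view belongs to the job. What is meant by the soap_bottle is not orange, and is the larger of those in its own colour.

How it is judged:
At the end, for the whole second after the job is handed in: The lever of the engraver with the board is up (0.62 rad or more of its 0.8) and at rest; the empty engraver's lever is still down (under 0.25 rad); the soap bottle stands upright (within 0.17 rad) within 30 mm of where it was (value of joint cue above 0.62 rad and velocity of joint cue between -0.05 and 0.05 rad/s and value of joint spare_cue below 0.25 rad and angle between soap_bottle's own z axis and vertical below 0.17 rad and distance of soap_bottle from where it was at the start of the episode below 0.03 m); the robot touches nothing.
It fails at once if the empty engraver's lever is raised (value of joint spare_cue above 0.35 rad).
It fails at once if the soap bottle is knocked over (angle between soap_bottle's own z axis and vertical above 0.6 rad).
It also fails if it takes over 35 s, if anything falls off the work surface, if the arm or the gripper's body presses on something with over 40 N, if the wrist force passes 120 N, or if a joint passes its speed limit or range.

## Working session

There is one attempt and no reset: what is moved stays moved. The work goes in short steps, Python scripts to look and compute and a tool call to move; the robot and the scene stay as the last step left them, time stands still between calls to the robot, and variables do not carry over. Pictures are saved under pics/ and viewed, about 8 in all and at most 12, crops included, and the job is handed in when it is done.

Besides the shell and the picture viewer there is one more tool, called after "Call:" as a command line: name --argument value ..., lists and objects as JSON in quotes. servo_tool: Moves the arm, as the interface text tells. Its arguments: {"type":"object","properties":{"deltas":{"type":"array"},"claw":{"type":"number"},"force":{"type":"number"}},"required":["deltas"]}

```bash
mkdir -p pics; python3 - <<'E'
from plant import *
import cv2,numpy as np
for c in("side","top"):
    im=read_camera(c); cv2.imwrite(f"pics/{c}0.png",im)
    for q in("cue_grip","cue","soap_bottle"):
        for d in recognise(c,q): print(c,q,np.round(d["at"],3),round(d["p"],2))
    k=calibration(c); print(c,"cam pos",np.round(-k["R"].T@k["t"],3),np.round(k["R"],2).tolist())
s=get_state(); print(s["time"],s["eef_pos"],s["tcp_rot"],s["opening"],grip_depth)
E
```

```text
side cue_grip [0.558 0.338 0.162] 0.82
side cue [0.552 0.332 0.165] 0.79
side soap_bottle [ 0.386 -0.019  0.089] 0.98
side soap_bottle [0.391 0.082 0.064] 0.83
side soap_bottle [ 0.499 -0.086  0.087] 0.64
side cam pos [0.428 0.596 0.809] [[-0.99, -0.14, 0.0], [-0.1, 0.72, -0.68], [0.1, -0.67, -0.73]]
top cue_grip [0.55  0.338 0.166] 0.77
top cue [0.55  0.337 0.165] 0.67
top soap_bottle [ 0.491 -0.106  0.102] 0.97
top soap_bottle [ 0.378 -0.036  0.106] 0.87
top soap_bottle [0.383 0.063 0.071] 0.72
top soap_bottle [0.554 0.338 0.164] 0.7
top cam pos [ 0.323 -0.011  1.065] [[-0.1, -0.99, -0.0], [-0.97, 0.1, -0.22], [0.22, -0.02, -0.98]]
0.4 [0.25641996 0.62428643 0.2311276 ] [-0.39374935  0.58748358  0.39364144  0.5872571 ] 0.9985616855521678 0.0187
```

View pics/side0.png

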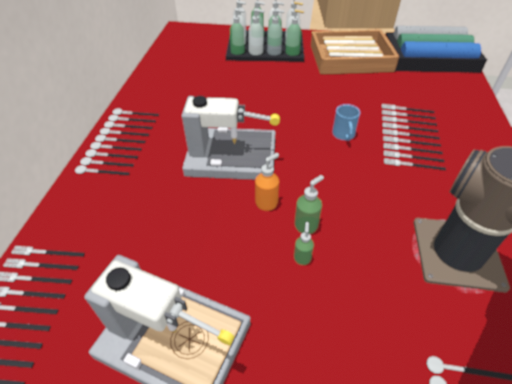

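View pics/top0.png

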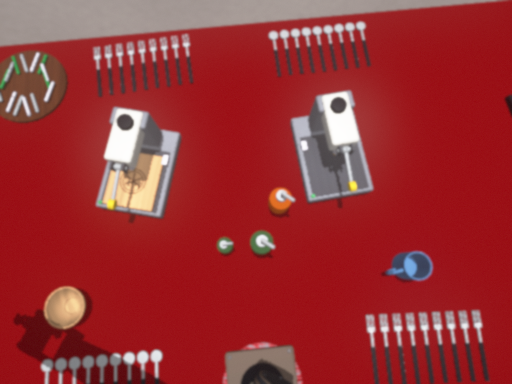

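The green soap bottles are the larger at top (262,242) / side (308,212) and a small one at top (224,245) / side (304,248). The orange one at top (280,200) is not meant. The larger green one is the target bottle. There are two levers, with knobs at top (111,204) / side (227,337) and top (353,186) / side (274,119). The first is on the machine with the pale board and dark flower ring, so it is the one to raise. I'll confirm that in a crop and triangulate the knob and lever direction.

```bash
cat > h.py <<'E'
from plant import *
import cv2,numpy as np
from scipy.spatial.transform import Rotation as Ro
roi={"side":(200,300,260,365),"top":(95,190,125,218)}
def P(c):
    k=calibration(c); return k["intrinsics"]@np.c_[k["R"],k["t"]]
def tri(a,b):
    X=cv2.triangulatePoints(P("side"),P("top"),np.float64(a),np.float64(b)).ravel(); return X[:3]/X[3]
def yellow(im,c,roi=roi):
    x0,y0,x1,y1=roi[c]; h=cv2.cvtColor(im[y0:y1,x0:x1],cv2.COLOR_BGR2HSV)
    m=cv2.inRange(h,(24,170,120),(36,255,255)); M=cv2.moments(m,True)
    return np.array([M["m10"]/M["m00"]+x0,M["m01"]/M["m00"]+y0]),int(M["m00"])
def proj(c,X):
    p=P(c)@np.r_[X,1]; return p[:2]/p[2]
E
python3 - <<'E'
from h import *
pts={}
for c in("side","top"):
    im=cv2.imread(f"pics/{c}0.png"); pts[c],n=yellow(im,c); print(c,pts[c],n)
X=tri(pts["side"],pts["top"]); print("knob",X)
for c in pts: print(proj(c,X)-pts[c])
R=Ro.from_quat(get_state()["tcp_rot"]).as_matrix(); print(np.round(R,3), "jaw az",np.arctan2(R[1,2],R[0,2]))
a=cv2.imread("pics/side0.png")[250:384,80:260]; b=cv2.imread("pics/top0.png")[95:225,85:195]
r=lambda i:cv2.resize(i,(int(i.shape[1]*560/i.shape[0]*.7),int(560*.7)),interpolation=cv2.INTER_CUBIC)
cv2.imwrite("pics/crop1.png",np.hstack([r(a),r(b)])[:, :800]); print(r(a).shape,r(b).shape)
E
```

```text
Traceback (most recent call last):
  File "h.py", line 12, in yellow
    return np.array([M["m10"]/M["m00"]+x0,M["m01"]/M["m00"]+y0]),int(M["m00"])
                     ~~~~~~~~^~~~~~~~~
ZeroDivisionError: float division by zero
```

```bash
sed -i 's/(24,170,120),(36,255,255)/(24,140,120),(38,255,255)/' h.py
python3 - <<'E'
from h import *
for c,(u,v) in (("side",(227,337)),("top",(111,204))):
    print(cv2.cvtColor(cv2.imread(f"pics/{c}0.png")[v-1:v+2,u-1:u+2],cv2.COLOR_BGR2HSV).reshape(-1,3).tolist())
R=Ro.from_quat(get_state()["tcp_rot"]).as_matrix(); print(np.round(R,3), "jaw az",np.arctan2(R[1,2],R[0,2]))
a=cv2.imread("pics/side0.png")[250:384,80:260]; b=cv2.imread("pics/top0.png")[95:225,85:195]
r=lambda i:cv2.resize(i,(0,0),fx=392/i.shape[0]*.7,fy=392/i.shape[0]*.7)
r=lambda i:cv2.resize(i,(int(i.shape[1]*400/i.shape[0]),400),interpolation=cv2.INTER_CUBIC)
o=np.hstack([r(b),r(a)])[:,:800]; cv2.imwrite("pics/crop1.png",o); print(r(b).shape)
def plane(c,uv,z):
    k=calibration(c); d=k["R"].T@np.linalg.inv(k["intrinsics"])@np.r_[uv,1]; o=-k["R"].T@k["t"]; return o+d*(z-o[2])/d[2]
for z in(.03,.05):
    A=plane("top",(97,207),z);B=plane("top",(161,216),z);C=plane("top",(180,132),z)
    print(z,A,B,C,"front edge az-90",np.arctan2(*(A-B)[1::-1])-np.pi/2,"side az",np.arctan2(*(C-B)[1::-1]),np.linalg.norm(A-B),np.linalg.norm(C-B))
pts={}
for c in("side","top"):
    im=cv2.imread(f"pics/{c}0.png"); pts[c],n=yellow(im,c); print(c,pts[c],n)
X=tri(pts["side"],pts["top"]); print("knob",X)
for c in pts: print(proj(c,X)-pts[c])
E
```

```text
[[30, 136, 255], [29, 140, 255], [28, 145, 255], [29, 139, 255], [29, 143, 255], [27, 148, 255], [29, 142, 255], [28, 146, 255], [27, 151, 255]]
[[29, 177, 254], [29, 178, 254], [28, 181, 252], [29, 180, 254], [28, 180, 254], [27, 184, 250], [28, 185, 252], [28, 185, 252], [27, 188, 245]]
[[-0.    -0.925  0.38 ]
 [-0.     0.38   0.925]
 [-1.     0.    -0.   ]] jaw az 1.1809830530204386
(400, 338, 3)
0.03 [0.54124654 0.43675262 0.03      ] [0.49463613 0.24723661 0.03      ] [0.75417901 0.17610884 0.03      ] front edge az-90 -0.2411580247482652 side az -0.26748293875565293 0.19516364156833513 0.26911273574569466
0.05 [0.53701915 0.4280993  0.05      ] [0.4913096  0.24224612 0.05      ] [0.74583622 0.17249306 0.05      ] front edge az-90 -0.24115802474826475 side az -0.2674829387556528 0.19139166038116862 0.26391152014886315
side [225.96363636 337.90909091] 110
top [110.68085106 203.46808511] 47
knob [0.51893733 0.34826378 0.15111149]
[-1.1839765  -0.36446691]
[-0.0052103   0.93880854]
```

View pics/crop1.png

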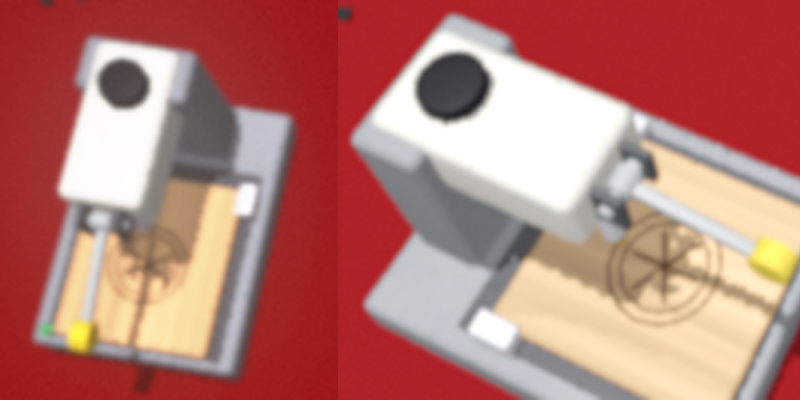

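The crop shows the machine with the board: the flower ring is visible, and its yellow knob is at top (111,204) / side (226,338). Triangulated, the knob is at about (0.519, 0.348, 0.151), the lever azimuth about −0.26 rad and its angle about 0.06. The bowl-like thing at top (65,308) needs checking against my path before I move.

```bash
python3 - <<'E'
from h import *
for X in([.256,.624,.231],[.256,.624,.35],[.256,.624,.0],[0,0,0]): print(X,proj("top",X))
k=calibration("top"); o=-k["R"].T@k["t"]; d=k["R"].T@np.linalg.inv(k["intrinsics"])@np.r_[65,308,1]
for z in(0,.1,.2): print(o+d*(z-o[2])/d[2])
for d in recognise("top","cue"): print(d)
E
```

```text
[0.256, 0.624, 0.231] [-25.13985548 325.60643616]
[0.256, 0.624, 0.35] [-73.33062922 335.91805281]
[0.256, 0.624, 0.0] [ 36.84974737 312.34221624]
[0, 0, 0] [261.24209376 385.61859558]
[0.25979603 0.54318511 0.        ]
[0.26568668 0.49114202 0.1       ]
[0.27157733 0.43909894 0.2       ]
{'at': [0.55, 0.3366, 0.1654], 'p': 0.67}
```

Call:
servo_tool --deltas '[[[0.25, 0, 0, 0.02], [0.5, 0, 0, 0.04], [0.75, 0, 0, 0.083], [1, 0, 0, 0.083], [1, 0, 0, 0.083]]]' --claw 0.1 --force 25

```text
time: 0.95
eef_pos: [0.3595, 0.6238, 0.231]
tcp_rot: [-0.43, 0.561, 0.43, 0.561]
contact_force: [0.6, -0.4, 0.3]
opening: 0.549
```

Call:
servo_tool --deltas '[[[0.25, -0.25, 0, 0], [0.5, -0.5, 0, 0], [0.75, -0.75, 0, 0], [1, -1, 0, 0], [1, -1, 0, 0]]]'

```text
time: 1.45
eef_pos: [0.4588, 0.5217, 0.2314]
tcp_rot: [-0.43, 0.561, 0.43, 0.561]
contact_force: [0.1, 0.1, -0.2]
opening: 0.553
```

Call:
servo_tool --deltas '[[[0.15, -0.25, 0, 0], [0.3, -0.5, 0, 0], [0.45, -0.75, 0, 0], [0.62, -1, 0, 0], [0.62, -1, 0, 0]]]'

```text
time: 1.95
eef_pos: [0.5194, 0.4226, 0.2315]
tcp_rot: [-0.431, 0.561, 0.43, 0.561]
contact_force: [-0.1, 1.0, 0.5]
opening: 0.549
```

Call:
servo_tool --deltas '[[[0, -0.2, 0, 0], [0, -0.4, 0, 0], [0, -0.6, 0, 0], [0, -0.76, 0, 0], [0, -0.76, 0, 0]]]'

```text
time: 2.45
eef_pos: [0.5182, 0.3472, 0.2315]
tcp_rot: [-0.431, 0.561, 0.431, 0.561]
contact_force: [0.2, 0.1, -0.0]
opening: 0.547
```

Above the knob. I'll look before going down.

```bash
python3 - <<'E'
from h import *
ims=[]
for c in("top","side"):
    im=read_camera(c)
    for X,col in(([.5182,.3472,.2315],(255,0,0)),([.519,.348,.151],(255,0,255))):
        cv2.drawMarker(im,tuple(int(round(v)) for v in proj(c,X)),col,cv2.MARKER_CROSS,7,1)
    ims.append(im)
R=Ro.from_quat(get_state()["tcp_rot"]).as_matrix(); print("jaw az",np.arctan2(R[1,2],R[0,2]))
a=cv2.resize(ims[0][90:240,50:200],(400,400),interpolation=cv2.INTER_CUBIC);b=cv2.resize(ims[1][234:384,130:280],(400,400),interpolation=cv2.INTER_CUBIC)
cv2.imwrite("pics/above.png",np.hstack([a,b]))
E
```

```text
jaw az 1.310909937453197
```

View pics/above.png

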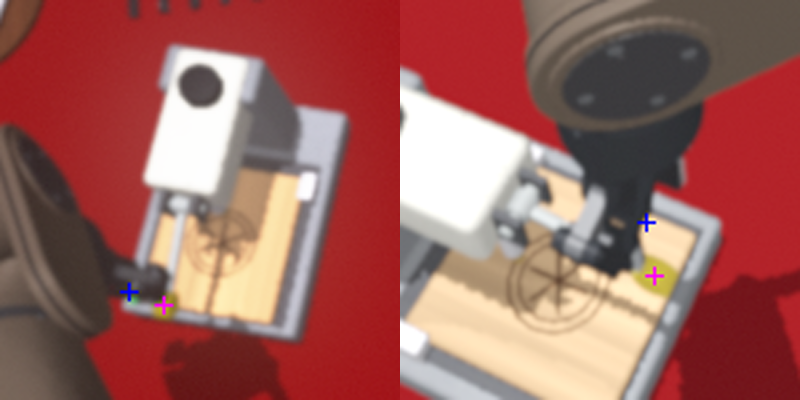

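The magenta cross sits on the knob in both views: crop (163,305) in top and (654,275) in side. The two fingers straddle the TCP mark along y, as expected. Descending in two steps.

Call:
servo_tool --deltas '[[[0, 0, -0.15, 0], [0, 0, -0.3, 0], [0, 0, -0.45, 0], [0, 0, -0.6, 0], [0, 0, -0.7, 0]]]'

```text
time: 3.05
eef_pos: [0.5174, 0.3481, 0.1583]
tcp_rot: [-0.431, 0.562, 0.431, 0.559]
contact_force: [0.1, 0.0, -0.9]
opening: 0.549
```

Call:
servo_tool --deltas '[[[0.01, 0.01, -0.1, 0], [0.01, 0.01, -0.2, 0], [0.01, 0.01, -0.3, 0], [0.01, 0.01, -0.3, 0], [0.01, 0.01, -0.3, 0]]]'

```text
time: 3.55
eef_pos: [0.5195, 0.3494, 0.1312]
tcp_rot: [-0.431, 0.561, 0.431, 0.56]
contact_force: [0.3, -0.2, 0.4]
opening: 0.551
```

```bash
python3 - <<'E'
from h import *
s=get_state(); print(s["eef_pos"],s["contact_force"])
ims=[]
for c in("top","side"):
    im=read_camera(c)
    cv2.drawMarker(im,tuple(int(round(v)) for v in proj(c,s["eef_pos"])),(255,0,0),cv2.MARKER_CROSS,5,1)
    ims.append(im)
a=cv2.resize(ims[0][150:250,70:170],(400,400),interpolation=cv2.INTER_CUBIC);b=cv2.resize(ims[1][264:384,160:280],(400,400),interpolation=cv2.INTER_CUBIC)
cv2.imwrite("pics/down.png",np.hstack([a,b]))
E
```

```text
[0.51951897 0.34935365 0.13124827] [ 0.27548167 -0.23158076  0.43522146]
```

View pics/down.png

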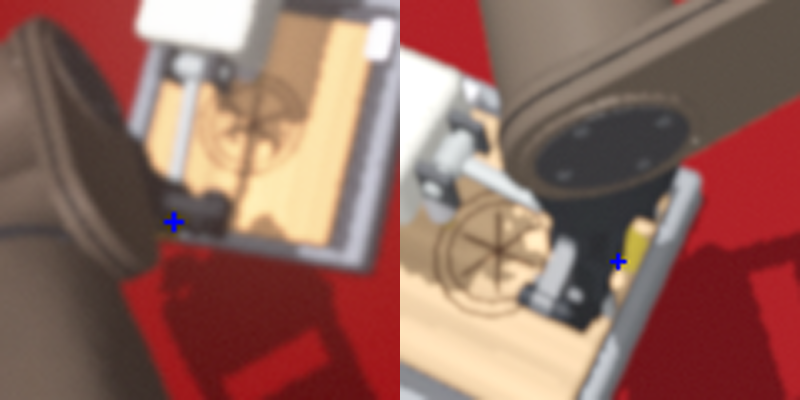

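The knob shows between the fingers in side view at crop (637,245). Its visible rim is just to the robot side of the near finger, which fits the geometry. Closing.

Call:
servo_tool --deltas '[[[0, 0, 0, 0], [0, 0, 0, 0], [0, 0, 0, 0], [0, 0, 0, 0], [0, 0, 0, 0]]]' --claw -1 --force 25

```text
time: 4.15
eef_pos: [0.5194, 0.3479, 0.1317]
tcp_rot: [-0.432, 0.562, 0.43, 0.56]
contact_force: [-2.4, -4.1, 2.3]
opening: 0.177
```

Call:
servo_tool --deltas '[[[0, 0, 0, 0], [0, 0, 0, 0], [0, 0, 0, 0], [0, 0, 0, 0], [0, 0, 0, 0]]]'

```text
time: 4.65
eef_pos: [0.5194, 0.3479, 0.1316]
tcp_rot: [-0.432, 0.562, 0.43, 0.56]
contact_force: [-1.5, -4.6, 2.4]
opening: 0.181
```

Gripped: the opening of 0.18 is about 15 mm, which matches the knob. Lifting along the arc.

Call:
servo_tool --deltas '[[[-0.01, 0, 0.07, 0], [-0.015, 0, 0.14, 0], [-0.02, 0, 0.21, 0], [-0.015, 0, 0.28, 0], [-0.01, 0, 0.34, 0]]]'

```text
time: 5.15
eef_pos: [0.5179, 0.3484, 0.1652]
tcp_rot: [-0.431, 0.562, 0.431, 0.559]
contact_force: [1.9, -5.8, -5.0]
opening: 0.182
```

Call:
servo_tool --deltas '[[[0.015, 0, 0.08, 0], [0.03, -0.01, 0.15, 0], [0.06, -0.015, 0.22, 0], [0.09, -0.02, 0.29, 0], [0.09, -0.02, 0.29, 0]]]'

```text
time: 5.65
eef_pos: [0.5263, 0.3461, 0.195]
tcp_rot: [-0.431, 0.562, 0.431, 0.558]
contact_force: [-3.3, -7.5, -0.3]
opening: 0.184
```

Call:
servo_tool --deltas '[[[0.01, 0, 0.03, 0], [0.03, -0.01, 0.06, 0], [0.04, -0.01, 0.08, 0], [0.04, -0.01, 0.08, 0], [0.04, -0.01, 0.08, 0]]]'

```text
time: 6.15
eef_pos: [0.5298, 0.3451, 0.2018]
tcp_rot: [-0.431, 0.563, 0.431, 0.558]
contact_force: [-2.0, -7.5, -3.0]
opening: 0.182
```

Call:
servo_tool --deltas '[[[0, 0, 0, 0], [0, 0, 0, 0], [0, 0, 0, 0], [0, 0, 0, 0], [0, 0, 0, 0]]]' --claw 0.1

```text
time: 6.65
eef_pos: [0.5316, 0.3468, 0.2029]
tcp_rot: [-0.431, 0.56, 0.431, 0.561]
contact_force: [0.0, -0.1, -0.4]
opening: 0.553
```

Call:
servo_tool --deltas '[[[0, 0, 0.1, 0], [0, 0, 0.3, 0], [0, 0, 0.5, 0], [0, 0, 0.75, 0], [0, 0, 1, 0]]]'

```text
time: 7.15
eef_pos: [0.5314, 0.3464, 0.304]
tcp_rot: [-0.431, 0.56, 0.431, 0.561]
contact_force: [-0.8, 0.5, -0.4]
opening: 0.552
```

Call:
servo_tool --deltas '[[[-0.2, 0.3, 0, 0], [-0.4, 0.6, 0, 0], [-0.6, 0.8, 0, 0], [-0.8, 1, 0, 0], [-1, 1, 0, 0]]]'

```text
time: 7.65
eef_pos: [0.4304, 0.4483, 0.303]
tcp_rot: [-0.431, 0.56, 0.432, 0.56]
contact_force: [-0.3, -0.2, 0.5]
opening: 0.546
```

Call:
servo_tool --deltas '[[[0, 0.25, 0, 0], [0, 0.5, 0, 0], [0, 0.75, 0, 0], [0, 1, 0, 0], [0, 1, 0, 0]]]'

```text
time: 8.15
eef_pos: [0.4309, 0.5486, 0.3026]
tcp_rot: [-0.431, 0.56, 0.432, 0.56]
contact_force: [0.7, 0.6, -0.1]
opening: 0.547
```

```bash
python3 - <<'E'
from h import *
ims=[]
pts={}
for c in("top","side"):
    im=read_camera(c); ims.append(im)
    try: pts[c],n=yellow(im,c,{"side":(180,280,270,384),"top":(80,170,150,240)}); print(c,pts[c],n)
    except Exception as e: print(c,e)
    for d in recognise(c,"soap_bottle"): print(c,np.round(d["at"],3),round(d["p"],2))
if len(pts)==2: print(tri(pts["side"],pts["top"]))
s=get_state(); print(s["time"],s["contact_force"],s["eef_pos"])
cv2.imwrite("pics/end.png",cv2.resize(np.hstack(ims),(800,300),interpolation=cv2.INTER_AREA))
E
```

```text
top [100.86440678 195.01694915] 59
top [ 0.379 -0.038  0.106] 0.96
top [ 0.491 -0.106  0.099] 0.63
side [214.44680851 314.4893617 ] 47
side [0.392 0.078 0.071] 0.92
side [ 0.388 -0.017  0.089] 0.75
side [ 0.499 -0.081  0.086] 0.71
[0.53072801 0.34248108 0.2259447 ]
8.35 [0.13968103 0.00249765 0.46366136] [0.43162347 0.5457662  0.30272421]
```

View pics/end.png

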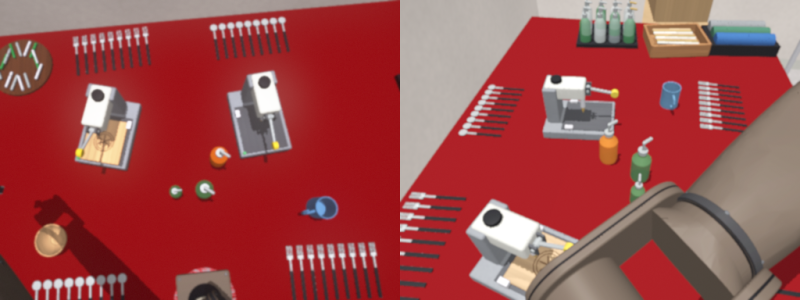

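The knob now triangulates to (0.531, 0.342, 0.226), which puts the lever at or near its stop. The knob is at top (78,153) and side (567,247) in this picture. The soap bottle, at top (205,189), has not moved. The spare lever, at top (276,146), is still down. The arm is clear of everything, so I'm handing in.

```bash
python3 -c "
from plant import *
s=get_state();print(s['time'],abs(s['dq']).max(),s['contact_force']);sign_off()"
```

```text
8.35 0.008457241026348618 [0.13968103 0.00249765 0.46366136]
the job is handed in; nothing more can be done
```

I raised the yellow-knobbed lever on the engraver holding the board to about its top stop, let go, moved the arm clear and handed the job in at 8.35 s. I gripped the knob and lifted it along its arc. `sign_off` gave no verdict, so the result rests on my own checks.

- **Lever:** in the last pictures the knob centre is about 226 mm high (222 mm is the stated top), up from about 151 mm at the start. The arm partly hid the knob in the side view, so that height is only good to a few millimetres. The tool height at release (knob at about 221 mm) agrees.
- **Soap bottle:** the networks put the large green bottle within about 2 mm of where it started in both views, and it is upright in the pictures.
- **Empty engraver:** I never went near it, and its lever still looks down. I did not measure its angle.
- **Robot:** the contact force was near zero (under 0.5 N) and the joints were nearly still at hand-in. During the lift the measured force stayed under about 10 N.

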